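Index the wheel-painting table to its next notch

TASK

The wheelset at the hand rest has been painted, so bring the next one round to it: press the red plunger button in to free the turntable, turn the table anticlockwise (seen from above) by one notch, and let the plunger spring up again so that it locks there. Do not let the table run past that notch or turn it the other way, and leave the wheelsets lying in their pockets and the bottles, paint pot and brush where they are.

Things in the scene. Friction and masses are not known exactly. Their poses are not given: they have to be found in the camera images.
- stand: Fixed stand of a small indexing turntable for painting wheelsets: green foot 128 mm across, steel index plate 131 mm across, top 48 mm above the worktop, six U-notches in its rim every 60 degrees. Origin on the turning axis at worktop height, z up. At the start the plunger arm points along the stand's +x; the next notch is 60 degrees anticlockwise of it, the hand rest at 210 degrees.
- turntable (a joint): Angle of the table (rad) about the vertical axis, 0 at the start in the first notch, positive anticlockwise from above; notches every 1.047. Aluminium disc 104 mm across, top 61 mm above the worktop, six blue pockets with walls 5 mm high, one arm with the plunger. Free to turn only with the plunger in; 0.03 N m friction (0.5 to 1 N at the plunger), it stops where left.
- plunger (a joint): Travel of the plunger (m): 0 up, 0.013 fully pressed; spring 2.4 N at first, 6.6 N at the bottom. From 10 mm its collar is under the index plate and the table can turn; between notches the plate keeps it down (9 mm) even if let go. Let go over a notch it springs up and locks, drawing the table true from within 3 degrees (3.5 mm of arc); while held down it passes notches without catching.
- button_top (a point): Centre of the top of the red mushroom button, 28 mm across, 68 mm from the turning axis, 92 mm above the work surface when up; it goes straight down when pressed and travels round with the table. Pressed and moved sideways by a fingertip, it carries the table with it by friction.
- boss_top (a point): Centre of the top of the round aluminium boss (28 mm across, top 69.5 mm above the work surface, foot 49 mm) at the end of the arm, right below the button; it can also be pushed from the side.
- next_notch (a point): Mouth of the next notch in the rim of the index plate, fixed, 48 mm above the work surface, 68 mm from the axis: the button must end above this point.
- table_centre (a point): Centre of the turning table's top face, on the axis, 61 mm above the work surface (a brass nut 8 mm high stands there).
- rest_top (a point): Top of the cork-faced hand rest, 44 mm wide, fixed to the stand 87 mm from the axis, 76 mm above the work surface: the work station.
- wheelset_work: Metal wheelset 24 mm long, 12 mm wheels, 10 g, loose in the pocket at the hand rest (axle radial, 36 mm from the axis, top 73 mm above the work surface): already painted. Origin under its middle.
- wheelset_next: Like wheelset_work, in the pocket 60 degrees clockwise of it: the one to bring to the hand rest.
- wheelset_third: Like wheelset_work, in the pocket clockwise of wheelset_next.
- wheelset_fourth: Like wheelset_work, in the pocket clockwise of wheelset_third. The two other pockets are empty.
- paint_pot: Loose enamel paint tin, 32 mm across, 28 mm high. Origin under its centre.
- glue_bottle: Loose white glue bottle with a blue cap, 32 mm across, 83 mm high. Origin under its centre.
- flat_brush: Loose paint brush with a red handle, 157 mm long along its y, 10 mm thick, lying on the surface. Origin under its middle.
- oil_bottle: Loose dropper bottle with a red spout, 25 mm across, 85 mm high. Origin under its centre.

How it is judged:
By the outcome, as a careful person would: the job done as asked, in the order asked, and still so for the second after the job is handed in, with the robot touching nothing.
It also fails if it takes over 42 s, if anything falls off the work surface, if the arm or the gripper's body presses on something with over 40 N, if the wrist force passes 120 N, or if a joint passes its speed limit or range.

ROBOT

A 6-joint arm with a two-finger parallel gripper is mounted at the origin on a cart in front of the work surface, level with it; the furniture and walls round the work are solid. World frame = base frame: x ahead of the robot, y to its left, z up, the work surface at z = 0. Lengths are in m, angles in rad, forces in N, time in s.
With the tool pointing down it reaches from about 0.375 to 0.925 m from the base axis. Payload 5.7 kg.
Tool frame: the origin (TCP) lies midway between the tips of the shut fingers; the grasp point (between the pads) lies 19 mm behind it; z points along the fingers, y is the line along which they close (so a half turn about z gives the same grasp; the last joint's range is limited). The gripper opens to 85 mm and grips with 20 to 120 N. Pads are 22 mm wide; open, the fingers measure 114 mm over their backs; the gripper's body (76 mm by 85 mm) begins 54 mm behind the grasp point. The pads swing forward as they close: fully open they stand 13 mm farther back than shut.
Start: joints at [1.235, 0.359, 1.51, -0, 1.272, -0.115], TCP at [0.131, 0.585, 0.231] pointing down, gripper open.
Joint ranges: [-2.97, 2.97], [-1.01, 2.36], [0.21, 2.38], [-0.96, 4.11], [0.2, 2.71], [-2.98, 2.98]. Speed limits (rad/s): [2.39, 2.39, 3.14, 3.14, 3.14, 3.14].

INTERFACE

Orientations are given as a 3x3 rotation matrix whose columns are the frame's x, y, z axes.
In Python, from bench import env gives the robot as it stands.
- The arm moves only by the tool play_rows, never from a script. Its argument "increments" is a list of rows, each an object with "dp": the shift along the world's x, y, z in units of 1 m (1.0 is 1 m), a list of three; "turn": the turn, a rotation vector about the world's x, y, z in units of 30 degrees (1.0 is 30 degrees), a list of three; "hand": the opening, from -1 (shut) to 1 (fully open), so that 0 is half open. In form: [{"dp": [dx, dy, dz], "turn": [rx, ry, rz], "hand": hand}, ...]. A call has 1 to 10 rows; each row shifts and turns the commanded pose from where the row before left it; what a row does not reach is not made up. A row lasts 1/12 s, in which the tool goes at most 41.7 mm and 7.16 degrees, less where a joint would pass 70% of its speed; a pose out of reach is approached as far as the arm can. A call with a number of a shift or a turn outside -1 to 1 is refused whole. A call with a gripper value outside its range is refused whole. The fingers move at their own pace and stop on an object; the grip force is fixed at half the most. Time passes only in rows, so rows that do not move let the fingers close. It gives the time, the measured TCP pose, the force, the opening and the grip force at its end, in the units of the state.
- env.get_state(): the state, without advancing time (a new reading comes with each control period).
- env.snapshot(name): name is "scene" or "side" or "wrist"; returns a dict with "pixels" (420x560x3 uint8, red, green, blue), "intrinsics" (3x3 intrinsics, pixels), "R" (3x3) and "t" (3): a world point X has camera coordinates R X + t; the wrist camera has in their place "hand_eye" (4x4, takes a point from camera to tool coordinates, whose origin is the TCP and whose axes are the flange's). Camera axes: x right, y down, z forward; pixel columns grow to the right and rows downward; lengths in m; the calibration is good to about 2 mm. A picture is of the moment at which its call begins: read the wrist's pose just before it. There is no depth.
- env.sign_off(): hands the job in; it is judged then, once.
The state is a dict: "time_s": time; "q": joint angles; "qvel": joint speeds; "effort": joint torques, N m; "tcp_pos": TCP position; "ee_rot": TCP orientation; "wrist_force": force on the tool from outside, world axes, zero at the start; "torque": the same for the moment, N m; "gripper_width": finger opening in m; "gripper_force": force on a finger pad.
Only numpy, scipy, OpenCV 4.12 (cv2) and the standard library are available. Lean on these libraries where they do the work, as an engineer would, in place of code of your own. Each camera call takes 0.05 s, during which the arm holds its last target. There are 200 camera calls.

## Working session

There is one attempt and no reset: what is moved stays moved. The work goes in short steps, Python scripts to look and compute and a tool call to move; the robot and the scene stay as the last step left them, time stands still between calls to the robot, and variables do not carry over. Pictures are saved under pics/ and viewed, at most 10 in all, crops included, and the job is handed in when it is done.

Besides the shell and the picture viewer there is one more tool, called after ">>>" as name([rows], argument=value, ...), one row to a line, values as JSON. play_rows: Moves the arm, as the interface text tells. Its arguments: {"type":"object","properties":{"increments":{"type":"array"}},"required":["increments"]}

```bash
mkdir -p pics; ls; cat > h.py <<'E'
import numpy as np, cv2, json
from bench import env
def snap(n,f):
    s=env.snapshot(n); cv2.imwrite('pics/'+f,s['pixels'][:,:,::-1]); return s
def ray(s,u,v,z):
    K,R,t=map(np.array,(s['intrinsics'],s['R'],s['t']))
    c=-R.T@t; d=R.T@np.linalg.solve(K,[u,v,1]); return c+d*(z-c[2])/d[2]
def proj(s,X):
    p=np.array(s['intrinsics'])@(np.array(s['R'])@np.array(X)+np.array(s['t'])); return p[:2]/p[2]
def blobs(s,lo,hi,amin=40):
    hsv=cv2.cvtColor(s['pixels'],cv2.COLOR_RGB2HSV)
    m=cv2.inRange(hsv,np.array(lo),np.array(hi))
    if lo[0]==0 and hi[0]<20: m|=cv2.inRange(hsv,np.array([170,lo[1],lo[2]]),np.array([180,hi[1],hi[2]]))
    n,_,st,c=cv2.connectedComponentsWithStats(m)
    return [(st[i].tolist(),c[i].round(1).tolist()) for i in range(1,n) if st[i][4]>=amin]
E
python3 - <<'E'
from h import *
a=snap('scene','s1.png'); b=snap('side','d1.png')
for s in(a,b):
    print('red',blobs(s,(0,120,70),(8,255,255)))
    print('blue',blobs(s,(100,100,50),(125,255,255)))
    print('cam',-np.array(s['R']).T@np.array(s['t']))
E
```

```text
pics
red [([145, 0, 57, 24, 1182], [172.2, 10.2]), ([293, 0, 19, 15, 255], [301.7, 6.3]), ([75, 16, 11, 12, 47], [79.9, 20.6]), ([9, 30, 7, 8, 43], [11.9, 33.1]), ([306, 33, 5, 52, 166], [307.8, 57.7]), ([292, 34, 10, 40, 378], [296.7, 53.2]), ([187, 43, 20, 58, 854], [197.0, 70.8]), ([159, 47, 29, 100, 1768], [172.9, 94.4]), ([59, 76, 7, 20, 67], [62.0, 85.7]), ([54, 105, 13, 42, 118], [59.8, 126.0]), ([64, 106, 10, 28, 96], [68.5, 118.5]), ([314, 107, 27, 8, 83], [327.1, 110.7]), ([86, 111, 35, 57, 920], [102.0, 139.6]), ([193, 115, 17, 24, 293], [201.0, 126.5]), ([71, 132, 6, 17, 50], [73.4, 141.8]), ([3, 174, 52, 21, 249], [29.3, 183.7]), ([31, 179, 45, 15, 80], [51.6, 186.5]), ([118, 189, 84, 37, 470], [158.0, 207.6]), ([216, 196, 14, 9, 88], [222.8, 200.2]), ([139, 272, 19, 11, 166], [148.0, 277.3]), ([270, 380, 13, 7, 52], [276.1, 383.2])]
blue [([175, 259, 8, 12, 87], [178.4, 264.6])]
cam [-0.05711686  0.60251782  0.45804033]
red [([223, 136, 8, 15, 80], [226.5, 142.6]), ([260, 159, 10, 5, 43], [264.4, 161.0]), ([290, 178, 10, 6, 53], [294.4, 180.5]), ([268, 281, 21, 39, 163], [277.7, 300.6])]
blue []
cam [ 0.25096754 -0.73094611  0.7268952 ]
```

```bash
cd pics; python3 -c "
import cv2,numpy as np
cv2.imwrite('c.png',cv2.resize(np.vstack([cv2.imread('s1.png'),cv2.imread('d1.png')]),(400,600)))"
```

```text
(no output)
```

View pics/s1.png

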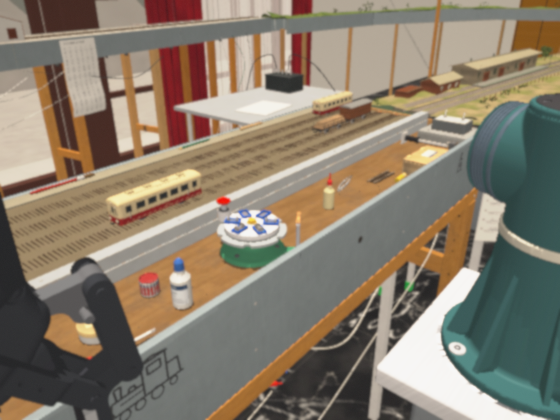

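View pics/d1.png

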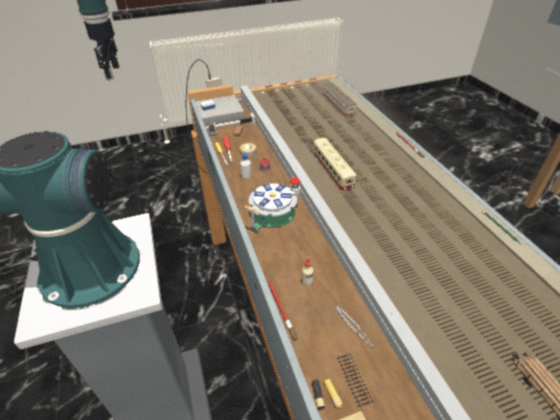

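The scene view shows the button at about (223,201), the turntable centre near (252,221), and the glue bottle and pot at its left. The side view shows the button near (295,183), the table near (273,197), and the cork rest near (251,209).

```bash
python3 - <<'E'
from h import *
A=cv2.imread('pics/s1.png')[180:290,195:310]; B=cv2.imread('pics/d1.png')[170:240,235:310]
cv2.imwrite('pics/z1.png',np.hstack([cv2.resize(A,(400,383),interpolation=cv2.INTER_CUBIC),cv2.resize(B,(400,383),interpolation=cv2.INTER_CUBIC)]))
a=env.snapshot('scene'); b=env.snapshot('side')
def tri(p,q):
    M=[];r=[]
    for s,u in((a,p),(b,q)):
        P=np.array(s['intrinsics'])@np.c_[s['R'],s['t']]
        for i in(0,1):
            row=u[i]*P[2]-P[i]; M.append(row[:3]); r.append(-row[3])
    return np.linalg.lstsq(np.array(M),np.array(r),rcond=None)[0]
# loose red near button
for n,s,(x0,y0,x1,y1) in(('a',a,(205,190,240,215)),('b',b,(283,172,306,192))):
    im=cv2.cvtColor(s['pixels'],cv2.COLOR_RGB2HSV)[y0:y1,x0:x1]
    m=((im[...,0]<10)|(im[...,0]>168))&(im[...,1]>110)&(im[...,2]>60)
    ys,xs=np.nonzero(m); c=(xs.mean()+x0,ys.mean()+y0); print(n,c,xs.min()+x0,xs.max()+x0,ys.min()+y0,ys.max()+y0, ray(s,*c,.089))
print('ctr',ray(a,252,221,.065),ray(b,272,197,.065),tri((252,221),(272,197)))
print('btn',tri((223.2,201),(294.8,182.5)))
E
```

```text
a (np.float64(222.70833333333334), np.float64(200.15625)) 216 229 196 204 [0.55178401 0.04957585 0.089     ]
b (np.float64(294.37931034482756), np.float64(180.68965517241378)) 290 299 177 184 [0.55170747 0.04550156 0.089     ]
ctr [0.48037161 0.04470534 0.065     ] [0.48143205 0.02831785 0.065     ] [0.48575118 0.03735916 0.059176  ]
btn [0.55395255 0.04538122 0.08417517]
```

View pics/z1.png

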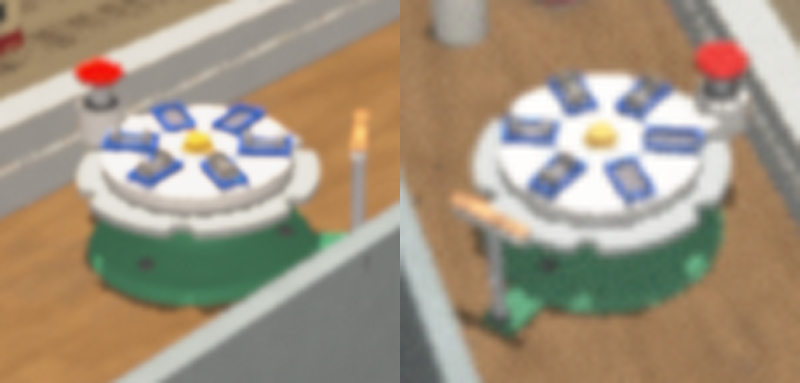

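The scene crop shows the nut at (252,221). In the side crop the nut is at (272.5,194.7) and the button at (294.5,180.7). Both views put the button near (0.552,0.047) and the axis near (0.484,0.035), about 68 mm apart as expected. I'm moving above it, with the fingers shutting, to take a wrist view.

>>> play_rows([
  {"dp": [0.02, -0.033, 0.004], "turn": [0, 0, 0], "hand": -1},
  {"dp": [0.02, -0.033, 0.004], "turn": [0, 0, 0], "hand": -1},
  {"dp": [0.02, -0.033, 0.004], "turn": [0, 0, 0], "hand": -1},
  {"dp": [0.02, -0.033, 0.004], "turn": [0, 0, 0], "hand": -1},
  {"dp": [0.02, -0.033, 0.004], "turn": [0, 0, 0], "hand": -1},
  {"dp": [0.02, -0.033, 0.004], "turn": [0, 0, 0], "hand": -1},
  {"dp": [0.02, -0.033, 0.004], "turn": [0, 0, 0], "hand": -1},
  {"dp": [0.02, -0.033, 0.004], "turn": [0, 0, 0], "hand": -1},
  {"dp": [0.02, -0.033, 0.004], "turn": [0, 0, 0], "hand": -1},
  {"dp": [0.02, -0.033, 0.004], "turn": [0, 0, 0], "hand": -1},
])

```text
time_s: 1.03
tcp_pos: [0.3317, 0.2537, 0.2715]
ee_rot: [[-0.976, 0.219, 0.0], [0.219, 0.976, 0.0], [-0.0, 0.0, -1.0]]
wrist_force: [0.9, 0.5, 0.3]
gripper_width: 0.0001
gripper_force: 0.0
```

>>> play_rows([
  {"dp": [0.02, -0.033, 0.003], "turn": [0, 0, 0], "hand": -1},
  {"dp": [0.02, -0.033, 0.003], "turn": [0, 0, 0], "hand": -1},
  {"dp": [0.02, -0.033, 0.003], "turn": [0, 0, 0], "hand": -1},
  {"dp": [0.02, -0.033, 0.003], "turn": [0, 0, 0], "hand": -1},
  {"dp": [0.02, -0.033, 0.003], "turn": [0, 0, 0], "hand": -1},
  {"dp": [0.02, -0.033, 0.003], "turn": [0, 0, 0], "hand": -1},
  {"dp": [0, 0, 0], "turn": [0, 0, 0], "hand": -1},
  {"dp": [0, 0, 0], "turn": [0, 0, 0], "hand": -1},
])

```text
time_s: 1.7
tcp_pos: [0.4523, 0.0558, 0.2892]
ee_rot: [[-0.975, 0.223, 0.0], [0.223, 0.975, -0.0], [-0.0, -0.0, -1.0]]
wrist_force: [-0.8, 1.3, -0.3]
gripper_width: 0.0002
gripper_force: 0.0
```

```bash
cat >> h.py <<'E'
def wsnap(f):
    st=env.get_state(); s=env.snapshot('wrist'); cv2.imwrite('pics/'+f,s['pixels'][:,:,::-1])
    T=np.eye(4);T[:3,:3]=st['ee_rot'];T[:3,3]=st['tcp_pos']
    C=T@np.array(s['hand_eye']); s['R']=C[:3,:3].T; s['t']=-C[:3,:3].T@C[:3,3]; return s
E
python3 - <<'E'
from h import *
s=wsnap('w1.png'); st=env.get_state()
print(st['time_s'],np.round(st['tcp_pos'],4),np.round(st['ee_rot'],3),np.round(st['q'],3),st['gripper_width'],st['wrist_force'])
print(np.round(s['hand_eye'],3))
for t in('red','blue'): print(t,blobs(s,(0,120,70) if t=='red' else (100,100,50),(8,255,255) if t=='red' else (125,255,255)))
print('exp btn',proj(s,[.552,.047,.092]),'ctr',proj(s,[.484,.036,.069]))
E
```

```text
1.75 [0.4512 0.057  0.289 ] [[-0.975  0.221 -0.001]
 [ 0.221  0.975  0.   ]
 [ 0.001  0.    -1.   ]] [-0.027  0.092  1.722  0.     1.329 -1.375] 0.0002682733129929304 [-0.87922879 -0.42313082  0.11764462]
[[-0.    -0.948 -0.319  0.082]
 [ 1.    -0.001  0.     0.001]
 [-0.001 -0.319  0.948 -0.143]
 [ 0.     0.     0.     1.   ]]
red [([518, 94, 42, 18, 566], [540.9, 103.3]), ([28, 172, 73, 25, 418], [64.1, 183.6]), ([416, 184, 24, 23, 415], [427.2, 195.1]), ([74, 242, 19, 14, 118], [84.5, 247.9]), ([281, 253, 20, 16, 170], [292.2, 259.3]), ([366, 303, 47, 12, 238], [389.3, 308.6]), ([526, 378, 34, 28, 303], [540.4, 387.2])]
blue [([423, 149, 13, 12, 129], [429.0, 154.7]), ([239, 178, 25, 23, 86], [251.1, 189.2]), ([288, 190, 25, 19, 70], [300.5, 196.5]), ([234, 207, 25, 19, 90], [245.5, 215.7]), ([282, 214, 24, 23, 76], [293.1, 224.4]), ([259, 223, 17, 22, 71], [267.0, 233.9])]
exp btn [288.62970991 263.28688167] ctr [267.9184866  209.03046452]
```

View pics/w1.png

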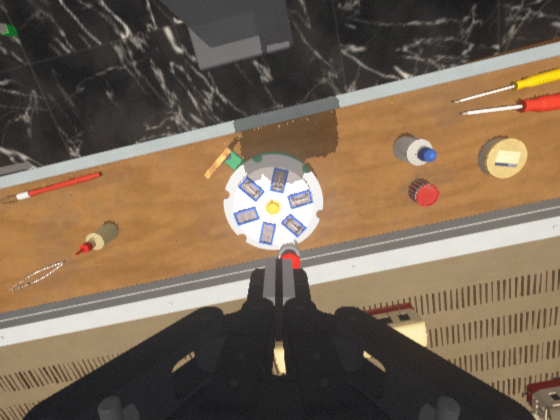

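The wrist view shows the nut at (273,208) and the button partly behind the fingers at (290,258). The cork rest is at (220,162). The bottle and pot, near (415,150) and (424,193), are well clear. I'm moving forward so the button comes clear of the fingers.

>>> play_rows([
  {"dp": [0.03, -0.003, -0.01], "turn": [0, 0, 0], "hand": -1},
  {"dp": [0.03, 0, -0.01], "turn": [0, 0, 0], "hand": -1},
  {"dp": [0.03, 0, -0.01], "turn": [0, 0, 0], "hand": -1},
  {"dp": [0, 0, 0], "turn": [0, 0, 0], "hand": -1},
  {"dp": [0, 0, 0], "turn": [0, 0, 0], "hand": -1},
  {"dp": [0, 0, 0], "turn": [0, 0, 0], "hand": -1},
  {"dp": [0, 0, 0], "turn": [0, 0, 0], "hand": -1},
])

```text
time_s: 2.33
tcp_pos: [0.5398, 0.0554, 0.2595]
ee_rot: [[-0.976, 0.218, -0.001], [0.218, 0.976, 0.0], [0.001, -0.0, -1.0]]
wrist_force: [-0.2, -0.1, 0.7]
gripper_width: -0.0
gripper_force: 0.0
```

```bash
cat >> h.py <<'E'
def find(s):
    out={}
    hsv=cv2.cvtColor(s['pixels'],cv2.COLOR_RGB2HSV); H,S,V=[hsv[...,i].astype(int) for i in range(3)]
    e=proj(s,[.484,.036,.069]); yy,xx=np.mgrid[:420,:560]
    m=(H>20)&(H<34)&(S>120)&(V>100)&(np.hypot(xx-e[0],yy-e[1])<25)
    ys,xs=np.nonzero(m); out['nut']=ray(s,xs.mean(),ys.mean(),.067)
    return out
E
python3 - <<'E'
from h import *
s=wsnap('w2.png'); st=env.get_state()
print(st['time_s'],np.round(st['tcp_pos'],4)); print(find(s))
for b in blobs(s,(0,120,60),(8,255,255)): print(b, ray(s,*b[1],.09), ray(s,b[0][0]+b[0][2]/2-.5,b[0][1]+b[0][3]/2-.5,.09))
for b in blobs(s,(100,100,50),(125,255,255)): print('blue',b[0],ray(s,b[0][0]+b[0][2]/2-.5,b[0][1]+b[0][3]/2-.5,.066))
c=[proj(s,[.484,.036,.069]),proj(s,[.552,.046,.092])]; print(c)
x,y=map(int,c[0]); x0,y0=max(0,x-120),max(0,y-90); cv2.imwrite('pics/z2.png',cv2.resize(s['pixels'][y0:y0+200,x0:x0+260,::-1],None,fx=3,fy=3,interpolation=cv2.INTER_CUBIC)[:600,:800]);print(x0,y0)
E
```

```text
2.3833 [0.5401 0.0552 0.2597]
{'nut': array([nan, nan, nan])}
([539, 18, 21, 17, 266], [550.6, 26.5]) [0.44358033 0.32863769 0.09      ] [0.44285906 0.32721057 0.09      ]
([0, 107, 60, 23, 444], [29.2, 117.5]) [ 0.4131723 -0.1655051  0.09     ] [ 0.41366632 -0.16543922  0.09      ]
([421, 120, 27, 28, 589], [434.0, 133.4]) [0.51496199 0.22081727 0.09      ] [0.51505971 0.22081156 0.09      ]
([21, 184, 26, 12, 171], [36.4, 189.9]) [ 0.48189936 -0.19257304  0.09      ] [ 0.48083177 -0.19535806  0.09      ]
([261, 193, 25, 25, 494], [273.0, 204.8]) [0.55245341 0.04764714 0.09      ] [0.5526723  0.04759692 0.09      ]
([308, 260, 108, 24, 468], [362.4, 271.2]) [0.65340073 0.13071851 0.09      ] [0.65356303 0.12964892 0.09      ]
([543, 354, 17, 28, 217], [549.8, 364.4]) [0.84275467 0.35073346 0.09      ] [0.84842506 0.35256911 0.09      ]
blue [429, 65, 18, 16, 217] [0.45956901 0.23908052 0.066     ]
blue [251, 91, 21, 32, 135] [0.45220707 0.05738015 0.066     ]
blue [214, 102, 30, 31, 118] [0.45489487 0.02145017 0.066     ]
blue [272, 119, 29, 24, 118] [0.48158447 0.07776019 0.066     ]
blue [209, 141, 29, 22, 110] [0.48826332 0.00591103 0.066     ]
blue [265, 150, 29, 28, 117] [0.51440803 0.0627757  0.066     ]
blue [239, 159, 19, 28, 104] [0.51667059 0.02679641 0.066     ]
[array([248.46052067, 141.72891405]), array([271.36985996, 205.27372855])]
128 51h.py:25: RuntimeWarning: Mean of empty slice.
  ys,xs=np.nonzero(m); out['nut']=ray(s,xs.mean(),ys.mean(),.067)
  ret = ret.dtype.type(ret / rcount)
```

View pics/z2.png

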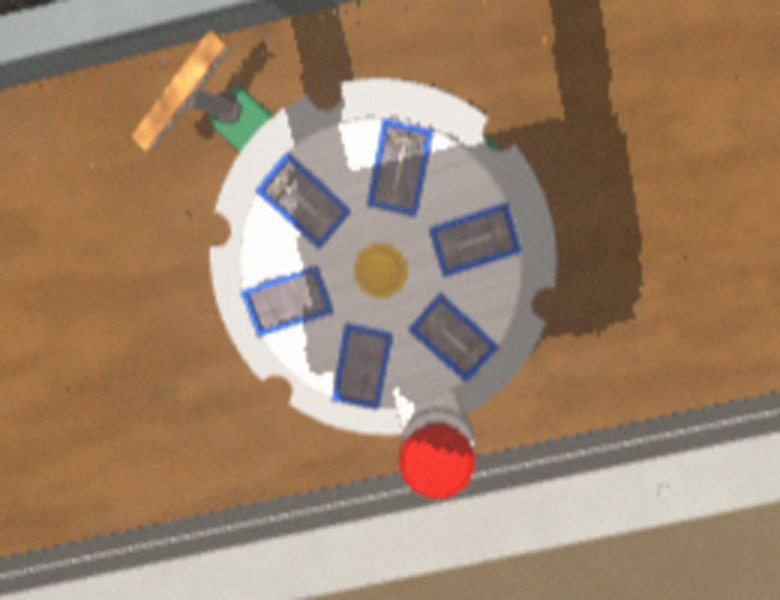

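The close view shows the button at crop (437,460) and the free notch at crop (545,303), so anticlockwise is from down to the right. The pocket mean gives the axis at (0.4847,0.0420). The button is at (0.5526,0.0477), radius 68.2 mm and phase about 5°, and the goal is about (0.5135,0.1038). Next I descend over the button.

>>> play_rows([
  {"dp": [0.0125, -0.0075, -0.03], "turn": [0, 0, 0], "hand": -1},
  {"dp": [0, 0, -0.035], "turn": [0, 0, 0], "hand": -1},
  {"dp": [0, 0, -0.035], "turn": [0, 0, 0], "hand": -1},
  {"dp": [0, 0, -0.035], "turn": [0, 0, 0], "hand": -1},
  {"dp": [0, 0, -0.02], "turn": [0, 0, 0], "hand": -1},
  {"dp": [0, 0, 0], "turn": [0, 0, 0], "hand": -1},
  {"dp": [0, 0, 0], "turn": [0, 0, 0], "hand": -1},
])

```text
time_s: 2.97
tcp_pos: [0.5527, 0.0471, 0.1043]
ee_rot: [[-0.976, 0.219, -0.002], [0.219, 0.976, -0.0], [0.002, -0.0, -1.0]]
wrist_force: [1.3, -0.1, -0.5]
gripper_width: -0.0005
gripper_force: 0.0
```

>>> play_rows([
  {"dp": [0, 0, -0.007], "turn": [0, 0, 0], "hand": -1},
  {"dp": [0, 0, -0.007], "turn": [0, 0, 0], "hand": -1},
  {"dp": [0, 0, -0.005], "turn": [0, 0, 0], "hand": -1},
  {"dp": [0, 0, 0], "turn": [0, 0, 0], "hand": -1},
  {"dp": [0, 0, 0], "turn": [0, 0, 0], "hand": -1},
  {"dp": [0, 0, 0], "turn": [0, 0, 0], "hand": -1},
])

```text
time_s: 3.47
tcp_pos: [0.5554, 0.0469, 0.0862]
ee_rot: [[-0.976, 0.219, 0.003], [0.219, 0.976, -0.0], [-0.003, 0.0, -1.0]]
wrist_force: [2.4, 0.9, 4.6]
gripper_width: 0.0
gripper_force: 1.9
```

>>> play_rows([
  {"dp": [-0.002, 0, -0.004], "turn": [0, 0, 0], "hand": -1},
  {"dp": [0, 0, -0.003], "turn": [0, 0, 0], "hand": -1},
  {"dp": [0, 0, 0], "turn": [0, 0, 0], "hand": -1},
  {"dp": [0, 0, 0], "turn": [0, 0, 0], "hand": -1},
  {"dp": [0, 0, 0], "turn": [0, 0, 0], "hand": -1},
])

```text
time_s: 3.88
tcp_pos: [0.5534, 0.0468, 0.079]
ee_rot: [[-0.976, 0.219, 0.003], [0.219, 0.976, -0.0], [-0.003, 0.0, -1.0]]
wrist_force: [3.5, 0.4, 5.8]
gripper_width: 0.0002
gripper_force: 3.1
```

```bash
cat >> h.py <<'E'
def phase(s,c0=(.4847,.042)):
    P=np.array([ray(s,b[0][0]+b[0][2]/2-.5,b[0][1]+b[0][3]/2-.5,.066)[:2] for b in blobs(s,(100,100,50),(125,255,255),30)])
    d=P-c0; r=np.hypot(*d.T); k=(r>.025)&(r<.047); a=np.degrees(np.arctan2(d[k,1],d[k,0]))
    return (a-30+30)%60-30, a, r[k]
E
python3 - <<'E'
from h import *
st=env.get_state();print(st['tcp_pos'],st['wrist_force'])
s=wsnap('w3.png'); [print(np.round(x,3)) for x in phase(s)]
print(blobs(s,(0,120,60),(8,255,255)),proj(s,[.5526,.0479,.08]))
E
```

```text
[0.5533899  0.04683694 0.07896772] [3.48398749 0.4367092  5.78840006]
[4.934 4.547 5.668 4.901 5.358 5.189]
[ 154.934 -145.453   95.668  -85.099   35.358  -24.811]
[0.036 0.036 0.036 0.036 0.035 0.035]
[([541, 108, 19, 4, 64], [550.9, 109.8]), ([535, 115, 22, 6, 93], [545.4, 117.6]), ([532, 124, 20, 4, 65], [541.2, 125.6]), ([531, 131, 19, 6, 90], [540.2, 133.6]), ([532, 139, 20, 6, 75], [541.9, 141.1]), ([536, 145, 21, 6, 49], [546.9, 147.4]), ([252, 244, 52, 27, 717], [277.4, 256.2]), ([467, 361, 84, 25, 1090], [509.9, 373.0])] [278.26726141 272.32621301]
```

View pics/w3.png

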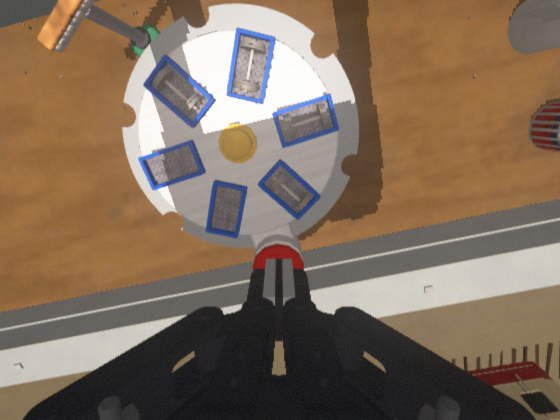

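The view shows the tip pressing the red button at (277,260) and all the pockets visible. The table phase measures 5.1° with the plunger about 13 mm in. Next I swing the first 30° along the arc.

>>> play_rows([
  {"dp": [0, 0, -0.001], "turn": [0, 0, 0], "hand": -1},
  {"dp": [-0.0008, 0.006, 0], "turn": [0, 0, 0], "hand": -1},
  {"dp": [-0.0012, 0.0058, 0], "turn": [0, 0, 0], "hand": -1},
  {"dp": [-0.0018, 0.0057, 0], "turn": [0, 0, 0], "hand": -1},
  {"dp": [-0.0023, 0.0054, 0], "turn": [0, 0, 0], "hand": -1},
  {"dp": [-0.0027, 0.0053, 0], "turn": [0, 0, 0], "hand": -1},
  {"dp": [-0.0032, 0.005, 0], "turn": [0, 0, 0], "hand": -1},
  {"dp": [0, 0, 0], "turn": [0, 0, 0], "hand": -1},
  {"dp": [0, 0, 0], "turn": [0, 0, 0], "hand": -1},
  {"dp": [0, 0, 0], "turn": [0, 0, 0], "hand": -1},
])

```text
time_s: 4.77
tcp_pos: [0.541, 0.0804, 0.0787]
ee_rot: [[-0.976, 0.219, 0.003], [0.219, 0.976, 0.0], [-0.003, 0.001, -1.0]]
wrist_force: [0.3, -0.1, 14.6]
gripper_width: 0.0
gripper_force: 7.4
```

```bash
python3 - <<'E'
from h import *
s=wsnap('w4.png'); [print(np.round(x,3)) for x in phase(s)]
print(blobs(s,(0,120,60),(8,255,255),300))
E
```

```text
[-24.498 -24.401 -25.444 -24.214 -24.846 -24.128]
[-174.498  125.599 -115.444   65.786  -54.846    5.872]
[0.036 0.036 0.036 0.036 0.035 0.035]
[([507, 134, 52, 51, 2020], [532.3, 159.1]), ([252, 245, 51, 27, 694], [276.7, 256.5])]
```

It turned 30.3° with no slip. I'm going on another 26° before checking.

>>> play_rows([
  {"dp": [-0.0036, 0.0047, 0], "turn": [0, 0, 0], "hand": -1},
  {"dp": [-0.004, 0.0044, 0], "turn": [0, 0, 0], "hand": -1},
  {"dp": [-0.0044, 0.004, 0], "turn": [0, 0, 0], "hand": -1},
  {"dp": [-0.0047, 0.0037, 0], "turn": [0, 0, 0], "hand": -1},
  {"dp": [-0.005, 0.0032, 0], "turn": [0, 0, 0], "hand": -1},
  {"dp": [-0.001, 0.0006, 0], "turn": [0, 0, 0], "hand": -1},
  {"dp": [0, 0, 0], "turn": [0, 0, 0], "hand": -1},
  {"dp": [0, 0, 0], "turn": [0, 0, 0], "hand": -1},
  {"dp": [0, 0, 0], "turn": [0, 0, 0], "hand": -1},
])

```text
time_s: 5.57
tcp_pos: [0.5181, 0.1009, 0.0787]
ee_rot: [[-0.976, 0.219, 0.002], [0.219, 0.976, 0.0], [-0.002, 0.001, -1.0]]
wrist_force: [-0.4, 0.7, 16.9]
gripper_width: 0.0
gripper_force: 8.0
```

```bash
python3 - <<'E'
from h import *
s=wsnap('w5.png'); [print(np.round(x,3)) for x in phase(s)]
print(phase(s)[0].mean(),blobs(s,(0,120,60),(8,255,255),300))
E
```

```text
[ 0.298 -0.077  2.324  0.326  2.258  1.433]
[ 150.298 -150.077   92.324  -89.674   32.258  -28.567]
[0.037 0.036 0.036 0.036 0.035 0.035]
1.093585920133344 [([475, 177, 49, 47, 1768], [498.9, 199.7]), ([252, 245, 51, 26, 666], [276.4, 256.7])]
```

56.0° turned. About 4° is left, so I'm adding 3.7°, then checking before I lift.

>>> play_rows([
  {"dp": [-0.002, 0.001, 0], "turn": [0, 0, 0], "hand": -1},
  {"dp": [-0.0019, 0.001, 0], "turn": [0, 0, 0], "hand": -1},
  {"dp": [0, 0, 0], "turn": [0, 0, 0], "hand": -1},
  {"dp": [0, 0, 0], "turn": [0, 0, 0], "hand": -1},
  {"dp": [0, 0, 0], "turn": [0, 0, 0], "hand": -1},
])

```text
time_s: 6.03
tcp_pos: [0.5144, 0.1028, 0.0787]
ee_rot: [[-0.976, 0.219, 0.002], [0.219, 0.976, 0.0], [-0.002, 0.001, -1.0]]
wrist_force: [0.8, 0.1, 16.0]
gripper_width: -0.0
gripper_force: 8.0
```

```bash
python3 - <<'E'
from h import *
s=wsnap('w6.png'); [print(np.round(x,3)) for x in phase(s)]
print(phase(s)[0].mean())
E
```

```text
[4.186 3.686 6.128 3.694 6.02  4.65 ]
[ 154.186 -146.314   96.128  -86.306   36.02   -25.35 ]
[0.037 0.036 0.036 0.036 0.035 0.035]
4.727392321436294
```

It has turned about 59.6°, within the capture range. I'm lifting straight up.

>>> play_rows([
  {"dp": [0, 0, 0.004], "turn": [0, 0, 0], "hand": -1},
  {"dp": [0, 0, 0.004], "turn": [0, 0, 0], "hand": -1},
  {"dp": [0, 0, 0.004], "turn": [0, 0, 0], "hand": -1},
  {"dp": [0, 0, 0.006], "turn": [0, 0, 0], "hand": -1},
  {"dp": [0, 0, 0.02], "turn": [0, 0, 0], "hand": -1},
  {"dp": [0, 0, 0.035], "turn": [0, 0, 0], "hand": -1},
  {"dp": [0, 0, 0.035], "turn": [0, 0, 0], "hand": -1},
  {"dp": [0, 0, 0.035], "turn": [0, 0, 0], "hand": -1},
  {"dp": [0, 0, 0], "turn": [0, 0, 0], "hand": -1},
  {"dp": [0, 0, 0], "turn": [0, 0, 0], "hand": -1},
])

```text
time_s: 6.92
tcp_pos: [0.5138, 0.1025, 0.222]
ee_rot: [[-0.976, 0.219, 0.003], [0.219, 0.976, -0.0], [-0.003, 0.0, -1.0]]
wrist_force: [-0.1, 0.3, -0.7]
gripper_width: 0.0003
gripper_force: 0.0
```

```bash
python3 - <<'E'
from h import *
s=wsnap('w7.png'); [print(np.round(x,3)) for x in phase(s)]
print(phase(s)[0].mean())
for b in blobs(s,(0,120,60),(8,255,255),200): print(b,ray(s,*b[1],.09),ray(s,*b[1],.08))
d=env.snapshot('side');a=env.snapshot('scene'); print(env.get_state()['time_s'],proj(d,[.5135,.1038,.089]),proj(a,[.5135,.1038,.089]))
for q,p in((d,(.5135,.1038)),(a,(.5135,.1038))):
    u=proj(q,[*p,.089]); print([b for b in blobs(q,(0,110,60),(10,255,255),8) if np.hypot(*(np.array(b[1])-u))<12])
E
```

```text
[4.911 4.329 5.794 5.041 6.19  5.671]
[ 154.911 -145.671   95.794  -84.959   36.19   -24.329]
[0.036 0.036 0.036 0.036 0.036 0.035]
5.322534736033192
([521, 41, 39, 23, 638], [542.7, 53.2]) [0.43862328 0.33972553 0.09      ] [0.43879216 0.3476884  0.08      ]
([395, 154, 29, 29, 652], [408.9, 167.9]) [0.50875144 0.22610497 0.09      ] [0.51147718 0.22992525 0.08      ]
([265, 187, 28, 29, 633], [278.4, 200.6]) [0.51290441 0.10370744 0.09      ] [0.51578157 0.10306513 0.08      ]
([356, 301, 37, 11, 208], [374.7, 305.6]) [0.64892663 0.17811529 0.09      ] [0.65676314 0.18018587 0.08      ]
([529, 394, 31, 23, 333], [542.7, 402.0]) [0.83076439 0.35995703 0.09      ] [0.84523067 0.36865754 0.08      ]
7.0667 [274.22242566 171.64979304] [215.60945497 215.39392236]
[([270, 169, 11, 7, 63], [274.8, 172.1])]
[([209, 212, 14, 9, 95], [216.0, 216.2])]
```

View pics/w7.png

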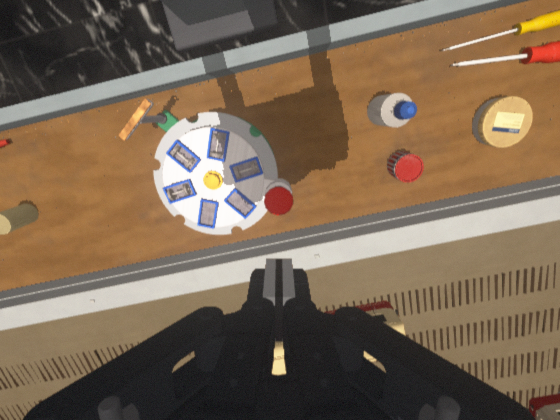

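The wrist view shows the button at (278,200) over the next notch. The wheelsets are in their pockets at the rest and clockwise of it, and the bottle and pot are unmoved. The table phase drew true on release, from 4.7° to 5.3°. Both fixed cameras put the button within 1 px of its raised height, so the plunger is up and locked.

```bash
python3 -c "
from bench import env
print(env.sign_off())"
```

```text
the job is handed in; nothing more can be done
None
```

The table turned one notch anticlockwise and the plunger is up and locked in it, putting the next wheelset at the hand rest; I handed the job in at about 7 s (the result was not shown).

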